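Lock a gas filter cartridge into its bayonet socket

ROBOT

A 7-joint arm with a two-finger parallel gripper is mounted at the origin on the work surface. World frame = base frame: x ahead of the robot, y to its left, z up, the work surface at z = 0. Lengths are in m, angles in rad, forces in N, time in s.
With the tool pointing down it reaches from about 0.425 to 0.825 m from the base axis. Payload 3.6 kg.
Tool frame: the origin (TCP) lies midway between the tips of the shut fingers; the grasp point (between the pads) lies 19 mm behind it; z points along the fingers, y is the direction in which the jaws open and shut (so a half turn about z gives the same grasp; the last joint's range is limited). The gripper opens to 93 mm and grips with 3 to 60 N. Pads are 15 mm wide; open, the fingers measure 128 mm over their backs; the gripper's body (75 mm by 188 mm) begins 65 mm behind the grasp point.
Start: joints at [-0.026, 0.615, -0.013, 1.423, 0.008, 1.103, -0.04], TCP at [0.65, 0, 0.219] pointing down, gripper open.
Joint ranges: [-3.12, 3.12], [-0.3, 2.06], [-1.34, 1.32], [0.26, 2.42], [-1.36, 4.5], [0.01, 1.98], [-2.84, 2.84]. Speed limits (rad/s): [2.79, 2.79, 3.14, 3.14, 3.14, 3.14, 3.14].

INTERFACE

Orientations are given as a rotation vector (axis times angle).
In Python, from cell import robot gives the robot as it stands.
- The arm moves only by the tool drive_tool, never from a script. Its argument "steps" is a list of rows, each an object of numbers: "x", "y", "z": the shift along the world's x, y, z in m; "rx", "ry", "rz": the turn, a rotation vector about the world's x, y, z in degrees. A call has 1 to 12 rows; each row is the pose to reach, as a shift and turn from the pose commanded when the call began; what a row does not reach only later rows make up. A row lasts 1/10 s, in which the tool goes at most 50 mm and 8.59 degrees, less where a joint would pass 70% of its speed; a pose out of reach is approached as far as the arm can. A call with a gripper value outside its range is refused whole. "jaw" is the opening in per cent of the stroke, from 0 (shut) to 100 (fully open), set as the call begins (left out, the last holds). The fingers move at their own pace and stop on an object; "squeeze" is the grip in N (left out, the last holds). Time passes only in rows, so rows that repeat a pose let the fingers close. It gives the time, the measured TCP pose, the force and the opening at its end, in the units of the state.
- robot.state(): the state, without advancing time (a new reading comes with each control period).
- robot.camera(name): name is "scene" or "side" or "wrist"; returns a dict with "image" (420x560x3 uint8, red, green, blue), "K" (3x3 intrinsics, pixels), "distortion" ([k1, k2, p1, p2, k3] as OpenCV has them; the pictures are not rectified), "R" (3x3) and "t" (3): a world point X has camera coordinates R X + t. Camera axes: x right, y down, z forward; pixel columns grow to the right and rows downward; lengths in m; the calibration is good to about 2 mm. A picture is of the moment at which its call begins. There is no depth.
- robot.close_job(): hands the job in, once; it reports no verdict.
Trained networks look in a picture, given as the dict that the camera call returned (one of the last four; its "shot" number tells which), for a name from the list of things; names that differ only in an ending like _2 or _b are one class to them, and where a whole thing is asked for, a point or a joint stands for the part that bears it (a point fixed in the world has none). Each returns a list of dicts, best first, with "confidence" (0 to 1); they miss things now and then, are a little off and sometimes report something else, mostly with a low value. They report only what shows in the picture. A call takes as long as a camera call. They do not tell look-alikes from the thing itself.
- robot.spot_in(picture, label): "at" ([x, y, z] in m, in the coordinates of the camera as it stood for that picture, good to about 4 mm: the middle of the surface that is visible of it).
- robot.outline_of(picture, label): "region" (420x560 bool, what is visible of it).
- robot.spot_point(picture, label): "at" ([x, y, z] in m, in the coordinates of the camera as it stood for that picture, good to about 4 mm: a listed point, or the origin of a listed thing).
The state is a dict: "time": time; "joints": joint angles; "qd": joint speeds; "effort": joint torques, N m; "eef_pos": TCP position; "eef_rot": TCP orientation; "force": force on the tool from outside, world axes, zero at the start; "moment": the same for the moment, N m; "grip_width": finger opening in m.
Only numpy, scipy, OpenCV 4.12 (cv2) and the standard library are available. Lean on these libraries where they do the work, as an engineer would, in place of code of your own. Each camera call takes 0.05 s, during which the arm holds its last target. There are 200 camera calls.

TASK

Take the blue-topped gas filter cartridge out of the grey rack and fit it in the empty socket of the filter manifold: push it in against the spring, give it a quarter turn clockwise and let it lock, then let go of it. Do it by feel, gently and without forcing the socket, and leave everything else where it stands.

Things in the scene. Friction and masses are not known exactly. Their poses are not given: they have to be found in the camera images.
- cartridge: The gas filter cartridge to fit, about 0.2 kg, upright in a well of the rack. Origin: centre of its lower end (nose tip), z up its axis. Aluminium nose 27 mm in diameter up to 33 mm (lowest 6 mm tapered to 16 mm); white body with blue band, diameter 56 mm, from 33 to 78 mm; blue wing grip from 78 to 112 mm, 50 mm long along x, 18 mm thick along y. A half turn gives the same part.
- lugs (a point): Point on the cartridge's axis between its two steel lugs, 14.5 mm above the nose tip. The lugs stand out of the nose on the +x and -x sides, in line with the wing, to 20 mm from the axis; each is 7 mm wide and 5 mm high (12 to 17 mm above the tip).
- grip (a point): Point on the cartridge's axis inside the blue wing, 101 mm above the nose tip: 11 mm below the wing's top, 23 mm above the white body.
- manifold: Filter manifold, fixed: aluminium plate 12 mm thick, 50 mm either way along x, +50 to -155 mm along y. Origin on the bench under the axis of the empty socket, z up. Empty socket at the origin: black collar, diameter 60 mm. A fixed yellow-topped cartridge fills the other socket 105 mm away along -y, wing along y. From the cartridge the socket stands at most 40 N.
- socket_mouth (a point): Point on the empty socket's axis 53 mm above the bench. The collar's top is here only on average: up to 8 mm higher or lower, not measured. In it a steel ring with a 30.4 mm bore and two opposite slots about 10 mm wide (white marks outside them), turned up to 0.4 rad either way from the manifold's +x and -x, not measured. The lugs enter within about 0.1 rad of the slots.
- socket_foot (a point): Point on the socket's axis on the plate's top, 12 mm above the bench. Off the slots the lugs rest on the ring, nose tip 12 mm below the collar's top. In the slots, with the tip 25 mm or more below it, the lugs are clear under the ring and turn clockwise, seen from above, a quarter turn to a stop (about 0.1 rad of play); anticlockwise is blocked.
- plunger (a joint): How far the red spring plunger in the socket is pushed down (m). At 0 it meets the nose tip 17 mm below the collar's top and pushes up with 6 N; hard stop at 0.012, 14 N. Lugs clear under the ring: over 0.0075. Let up after the quarter turn, the spring lifts the lugs into two pockets: locked, 0.0035, the tip 20.5 mm below the collar's top.
- rack: Grey block 90 x 220 x 45 mm, fixed on the bench, origin at the centre of its underside, long along y, with two wells of 44 mm diameter, 38 mm deep, at +60 and -60 mm along y. One holds the blue-topped cartridge, the other a yellow-topped one.
- other_cartridge: Bystander: the same cartridge with a yellow wing grip, in the other well of the rack; origin at its nose tip.
- spanner: Bystander: spanner 170 mm long lying on the bench.
- jar_amber: Bystander: amber jar, 48 mm in diameter, 75 mm high; origin under its centre.
- bottle_wash: Bystander: white bottle, 64 mm in diameter, 150 mm high; origin under its centre.
- vial_tray: Bystander: blue tray of vials, 90 x 140 x 49 mm; origin under its centre.
- mouse: Bystander: white computer mouse, 105 x 60 x 24 mm; origin under its centre.
- ferrule_box: Bystander: orange divided box, 100 x 80 x 30 mm; origin under its centre.
Things that resemble listed ones, but are neither listed nor needed, are in the scene too. What is shaped like the rack but pink or purple is not meant.

How it is judged:
By the outcome, as a careful person would: the job done as asked, in the order asked, and still so for the second after the job is handed in, with the robot touching nothing.
It also fails if it takes over 72 s, if anything falls off the work surface, if the arm or the gripper's body presses on something with over 40 N, if the wrist force passes 120 N, or if a joint passes its speed limit or range.

## Working session

There is one attempt and no reset: what is moved stays moved. The work goes in short steps, Python scripts to look and compute and a tool call to move; the robot and the scene stay as the last step left them, time stands still between calls to the robot, and variables do not carry over. Pictures are saved under pics/ and viewed, about 8 in all and at most 12, crops included, and the job is handed in when it is done.

Besides the shell and the picture viewer there is one more tool, called after "Request:" as a command line: name --argument value ..., lists and objects as JSON in quotes. drive_tool: Moves the arm, as the interface text tells. Its arguments: {"type":"object","properties":{"steps":{"type":"array"},"jaw":{"type":"number"},"squeeze":{"type":"number"}},"required":["steps"]}

```bash
mkdir -p pics; ls; cat > h.py <<'E'
from cell import robot
import numpy as np, cv2
def shot(n,f=None):
    c=robot.camera(n)
    if f: cv2.imwrite('pics/'+f,c['image'][:,:,::-1])
    return c
def w(c,p): return np.array(c['R']).T@(np.array(p)-np.array(c['t']))
def px(c,X):
    return cv2.projectPoints(np.array(X,float).reshape(-1,1,3),cv2.Rodrigues(np.array(c['R']))[0],np.array(c['t'],float),np.array(c['K']),np.array(c['distortion']))[0].reshape(-1,2)
def ray(c,uv,z):
    u=cv2.undistortPoints(np.array(uv,float).reshape(-1,1,2),np.array(c['K']),np.array(c['distortion'])).reshape(-1,2)
    d=np.c_[u,np.ones(len(u))]@np.array(c['R']); o=-np.array(c['R']).T@np.array(c['t'])
    return o+d*((z-o[2])/d[:,2])[:,None]
E
python3 - <<'E'
from h import *
for n in ['scene','side']:
    c=shot(n,n+'1.png')
    for l in ['grip','cartridge','rack','manifold','socket_mouth','other_cartridge','bottle_wash','spanner']:
        for r in robot.spot_point(c,l)[:4]:
            X=w(c,r['at']); print(n,l,round(r['confidence'],2),X.round(3),px(c,X).round()[0])
print(robot.state())
E
```

```text
pics
scene grip 0.89 [0.496 0.115 0.113] [348. 214.]
scene cartridge 0.84 [0.501 0.111 0.017] [342. 243.]
scene rack 0.93 [ 0.33  -0.245  0.002] [261. 179.]
scene rack 0.92 [0.732 0.424 0.005] [438. 363.]
scene rack 0.68 [0.495 0.174 0.   ] [365. 253.]
scene manifold 0.87 [ 0.549 -0.164  0.001] [246. 225.]
scene socket_mouth 0.93 [ 0.554 -0.163  0.055] [244. 211.]
scene other_cartridge 0.82 [0.487 0.227 0.018] [386. 254.]
scene bottle_wash 0.7 [0.754 0.241 0.005] [353. 337.]
scene bottle_wash 0.65 [ 0.551 -0.165  0.016] [245. 221.]
scene spanner 0.69 [ 0.376 -0.028  0.002] [315. 206.]
side grip 0.94 [0.501 0.118 0.114] [235. 189.]
side cartridge 0.78 [0.502 0.116 0.013] [239. 219.]
side rack 0.92 [ 0.734  0.422 -0.   ] [246. 159.]
side rack 0.9 [ 0.332 -0.24   0.004] [265. 331.]
side rack 0.89 [ 0.495  0.177 -0.001] [226. 214.]
side manifold 0.68 [ 0.552 -0.163 -0.005] [317. 267.]
side manifold 0.64 [0.502 0.117 0.112] [235. 190.]
side socket_mouth 0.81 [ 0.552 -0.16   0.053] [316. 249.]
side other_cartridge 0.89 [0.484 0.235 0.011] [213. 204.]
side bottle_wash 0.94 [0.745 0.236 0.00
[... 206 characters left out ...]
0.18  -0.002] [225. 214.]
{'time': 0.9, 'joints': array([-0.02649689,  0.61486126, -0.0125884 ,  1.42339243,  0.00809909,
        1.10342182, -0.04036485]), 'qd': array([ 0.00066545, -0.00065777,  0.00029013,  0.00014911, -0.00097586,
       -0.00153833, -0.00013363]), 'effort': array([ 7.06433402e-04, -4.58812952e+01,  2.09098868e-01, -1.66032010e+01,
       -6.10313541e-02,  1.31996308e-02,  7.44029785e-05]), 'eef_pos': array([6.49968873e-01, 1.56375842e-05, 2.18667933e-01]), 'eef_rot': array([-2.22133835e+00, -2.22148139e+00,  4.12120441e-06]), 'force': array([ 0.13998355, -0.63995947, -0.98684339]), 'moment': array([0.0495111 , 0.07653019, 0.00520182]), 'grip_width': 0.09294323630849173}
```

View scene.

```bash
python3 - <<'E'
import cv2,numpy as np
a=cv2.imread('pics/scene1.png')[130:390,150:500];b=cv2.imread('pics/side1.png')[110:370,150:500]
o=np.vstack([cv2.resize(a,(800,594))]);cv2.imwrite('pics/v1.png',o)
cv2.imwrite('pics/v2.png',cv2.resize(b,(800,594)))
E
```

```text
(no output)
```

View pics/v1.png

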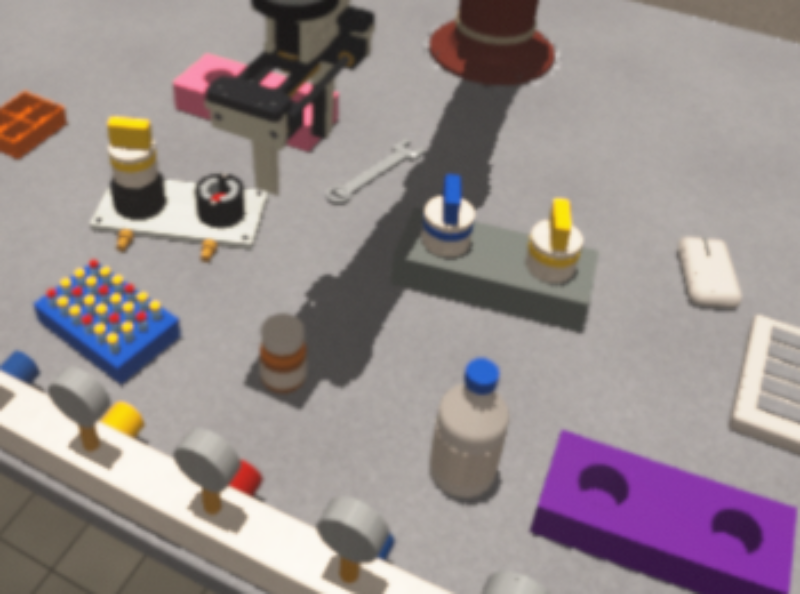

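View pics/v2.png

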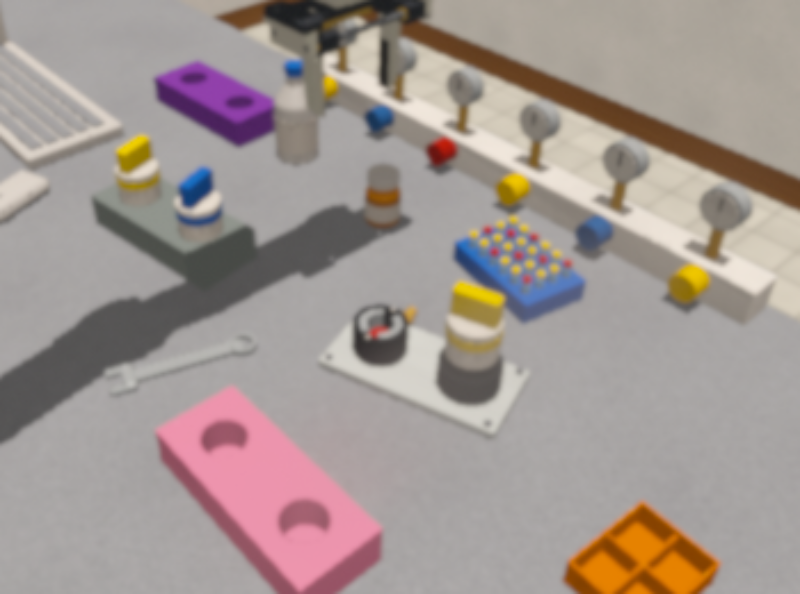

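The blue-topped cartridge in the grey rack sits at scene px (348,214). The decoys are the pink and purple racks, and both are empty. The empty socket is at scene px (244,211). I'm moving above the cartridge now.

Request:
drive_tool --steps '[{"x": -0.15,"y": 0.116,"z": 0.05,"rz": 88},{"x": -0.15,"y": 0.116,"z": 0.05,"rz": 88},{"x": -0.15,"y": 0.116,"z": 0.05,"rz": 88},{"x": -0.15,"y": 0.116,"z": 0.05,"rz": 88},{"x": -0.15,"y": 0.116,"z": 0.05,"rz": 88},{"x": -0.15,"y": 0.116,"z": 0.05,"rz": 88},{"x": -0.15,"y": 0.116,"z": 0.05,"rz": 88},{"x": -0.15,"y": 0.116,"z": 0.05,"rz": 88},{"x": -0.15,"y": 0.116,"z": 0.05,"rz": 88},{"x": -0.15,"y": 0.116,"z": 0.05,"rz": 88},{"x": -0.15,"y": 0.116,"z": 0.05,"rz": 88},{"x": -0.15,"y": 0.116,"z": 0.05,"rz": 88}]' --jaw 100

```text
validation failed for argument at $.st...
```

```bash
python3 - <<'E'
from h import *
c=shot('wrist','w1.png')
s=robot.state();print(s['eef_pos'],s['eef_rot'],s['joints'].round(2), s['time'])
for l in ['grip','cartridge','rack','other_cartridge']:
    for r in robot.spot_point(c,l)[:2]:
        X=w(c,r['at']); print(l,round(r['confidence'],2),X.round(3),px(c,X).round()[0])
E
```

```text
[ 6.49971184e-01 -3.12477345e-06  2.18640277e-01] [-2.22140073e+00 -2.22141560e+00  3.08823701e-05] [-0.03  0.61 -0.01  1.42  0.01  1.1  -0.04] 0.95
grip 0.91 [0.502 0.113 0.117] [101.  83.]
cartridge 0.77 [0.498 0.115 0.013] [148.  92.]
rack 0.6 [0.489 0.176 0.001] [139.  38.]
other_cartridge 0.32 [0.732 0.033 0.002] [342. 161.]
```

View pics/w1.png

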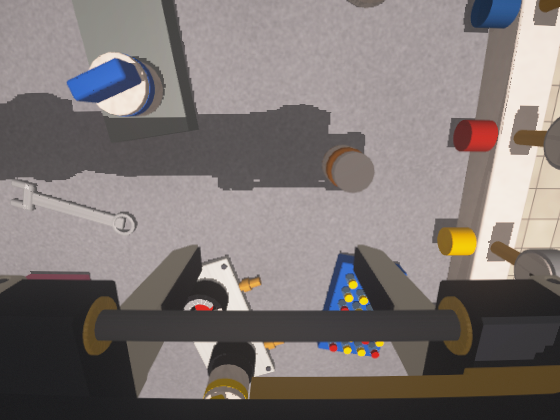

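The move was refused by validation and the arm is still at the start. The wrist picture shows the blue wing at (100,83), tilted about +20°, and the socket at (205,300). I'll try again with a different row format.

Request:
drive_tool --steps '[{"x": -0.15,"y": 0.116,"z": 0.05,"rx": 0,"ry": 0,"rz": 90},{"x": -0.15,"y": 0.116,"z": 0.05,"rx": 0,"ry": 0,"rz": 90},{"x": -0.15,"y": 0.116,"z": 0.05,"rx": 0,"ry": 0,"rz": 90},{"x": -0.15,"y": 0.116,"z": 0.05,"rx": 0,"ry": 0,"rz": 90},{"x": -0.15,"y": 0.116,"z": 0.05,"rx": 0,"ry": 0,"rz": 90},{"x": -0.15,"y": 0.116,"z": 0.05,"rx": 0,"ry": 0,"rz": 90},{"x": -0.15,"y": 0.116,"z": 0.05,"rx": 0,"ry": 0,"rz": 90},{"x": -0.15,"y": 0.116,"z": 0.05,"rx": 0,"ry": 0,"rz": 90},{"x": -0.15,"y": 0.116,"z": 0.05,"rx": 0,"ry": 0,"rz": 90},{"x": -0.15,"y": 0.116,"z": 0.05,"rx": 0,"ry": 0,"rz": 90}]'

```text
time: 2.15
eef_pos: [0.5, 0.1159, 0.2688]
eef_rot: [0.102, 3.14, -0.0]
force: [1.1, 0.4, -0.5]
grip_width: 0.0927
```

```bash
python3 - <<'E'
from h import *
c=shot('wrist','w2.png')
s=robot.state();print(s['eef_pos'],s['eef_rot'],s['joints'].round(2), s['time'])
for l in ['grip','cartridge','rack','other_cartridge']:
    for r in robot.spot_point(c,l)[:2]:
        X=w(c,r['at']); print(l,round(r['confidence'],2),X.round(3),px(c,X).round()[0])
# wing top orientation by colour
hsv=cv2.cvtColor(c['image'],cv2.COLOR_RGB2HSV)
g=px(c,[.5,.115,.119])[0];print(g)
m=cv2.inRange(hsv,(105,120,60),(130,255,255))
n,lab,st,ce=cv2.connectedComponentsWithStats(m)
for i in range(1,n):
    if st[i,4]>150: 
        ys,xs=np.nonzero(lab==i); r=cv2.minAreaRect(np.c_[xs,ys].astype(np.float32)); b=cv2.boxPoints(r)
        print(st[i],r,ray(c,b,.119).round(3).tolist())
E
```

```text
[0.50007648 0.11572434 0.26873351] [ 9.58296816e-02  3.13988244e+00 -3.68929551e-04] [ 0.02  0.38 -0.41  1.73  0.17  1.07  1.06] 2.2
grip 0.67 [0.504 0.115 0.115] [276. 202.]
grip 0.22 [ 0.732  0.032 -0.   ] [236. 317.]
cartridge 0.61 [0.499 0.115 0.011] [276. 180.]
rack 0.95 [ 0.326 -0.241 -0.001] [ 9. 71.]
rack 0.7 [0.488 0.175 0.002] [317. 168.]
other_cartridge 0.92 [0.483 0.232 0.01 ] [358. 163.]
[275.36752286 198.80021396]
[260 173  32  48 773] ((275.8000183105469, 196.60000610351562), (46.51021194458008, 16.994115829467773), 63.43495178222656) [[0.478, 0.098, 0.119], [0.471, 0.114, 0.119], [0.518, 0.134, 0.119], [0.526, 0.117, 0.119]]
[149 345  14  32 214] ((158.2664031982422, 360.642333984375), (9.312498092651367, 31.952974319458008), 19.98310661315918) [[0.73, -0.07, 0.119], [0.682, -0.046, 0.119], [0.687, -0.036, 0.119], [0.736, -0.059, 0.119]]
```

View pics/w2.png

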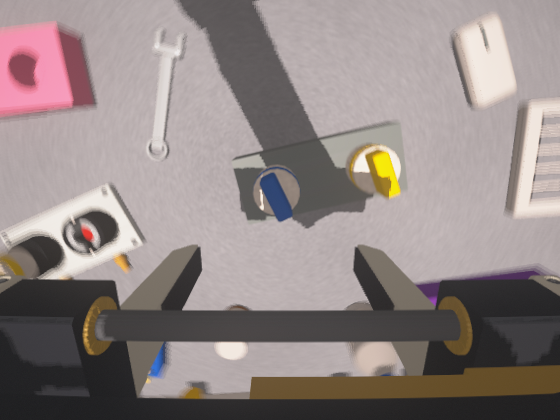

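The wing centre is at (0.498, 0.116), yaw about 22°. It's the blue wing at px (275,197), in the grey rack beside the yellow one at (383,173). Now descending to it.

Request:
drive_tool --steps '[{"x": -0.002,"y": 0,"z": -0.03,"rx": 0,"ry": 0,"rz": 8.5},{"x": -0.002,"y": 0,"z": -0.06,"rx": 0,"ry": 0,"rz": 17},{"x": -0.002,"y": 0,"z": -0.09,"rx": 0,"ry": 0,"rz": 25.5},{"x": -0.002,"y": 0,"z": -0.12,"rx": 0,"ry": 0,"rz": 25.5},{"x": -0.002,"y": 0,"z": -0.15,"rx": 0,"ry": 0,"rz": 25.5},{"x": -0.002,"y": 0,"z": -0.165,"rx": 0,"ry": 0,"rz": 25.5},{"x": -0.002,"y": 0,"z": -0.174,"rx": 0,"ry": 0,"rz": 25.5},{"x": -0.002,"y": 0,"z": -0.179,"rx": 0,"ry": 0,"rz": 25.5},{"x": -0.002,"y": 0,"z": -0.179,"rx": 0,"ry": 0,"rz": 25.5}]'

```text
time: 3.3
eef_pos: [0.4981, 0.1162, 0.0897]
eef_rot: [-0.584, 3.087, -0.0]
force: [0.6, 0.1, 0.6]
grip_width: 0.0927
```

Request:
drive_tool --steps '[{"x": 0,"y": 0,"z": 0},{"x": 0,"y": 0,"z": 0},{"x": 0,"y": 0,"z": 0},{"x": 0,"y": 0,"z": 0},{"x": 0,"y": 0,"z": 0},{"x": 0,"y": 0,"z": 0},{"x": 0,"y": 0,"z": 0},{"x": 0,"y": 0,"z": 0}]' --jaw 0 --squeeze 40

```text
validation failed for argument at $.st...
```

Rows need all six fields.

Request:
drive_tool --steps '[{"x": 0,"y": 0,"z": 0,"rx": 0,"ry": 0,"rz": 0},{"x": 0,"y": 0,"z": 0,"rx": 0,"ry": 0,"rz": 0},{"x": 0,"y": 0,"z": 0,"rx": 0,"ry": 0,"rz": 0},{"x": 0,"y": 0,"z": 0,"rx": 0,"ry": 0,"rz": 0},{"x": 0,"y": 0,"z": 0,"rx": 0,"ry": 0,"rz": 0},{"x": 0,"y": 0,"z": 0,"rx": 0,"ry": 0,"rz": 0},{"x": 0,"y": 0,"z": 0,"rx": 0,"ry": 0,"rz": 0},{"x": 0,"y": 0,"z": 0,"rx": 0,"ry": 0,"rz": 0}]' --jaw 0 --squeeze 40

```text
time: 4.1
eef_pos: [0.4987, 0.1165, 0.0904]
eef_rot: [-0.584, 3.085, 0.001]
force: [-0.2, -0.5, 5.0]
grip_width: 0.0338
```

Request:
drive_tool --steps '[{"x": 0,"y": 0,"z": 0,"rx": 0,"ry": 0,"rz": 0},{"x": 0,"y": 0,"z": 0,"rx": 0,"ry": 0,"rz": 0},{"x": 0,"y": 0,"z": 0,"rx": 0,"ry": 0,"rz": 0},{"x": 0,"y": 0,"z": 0,"rx": 0,"ry": 0,"rz": 0}]'

```text
time: 4.5
eef_pos: [0.499, 0.1162, 0.0904]
eef_rot: [-0.584, 3.085, -0.0]
force: [0.2, 0.1, 5.5]
grip_width: 0.0179
```

```bash
python3 - <<'E'
from h import *
s=robot.state();print(s['eef_pos'],s['force'],s['moment'],s['grip_width'],s['joints'].round(2))
a=shot('scene');b=shot('side')
for c in(a,b):
    for l in ['grip','cartridge']:
        for r in robot.spot_point(c,l)[:1]:
            X=w(c,r['at']); print(l,round(r['confidence'],2),X.round(3))
f=lambda c,h:cv2.resize(c['image'][int(px(c,[.5,.116,.1])[0,1])-50:][:100,int(px(c,[.5,.116,.1])[0,0])-65:][:,:130],(520,400) )[:,:,::-1]
cv2.imwrite('pics/g.png',np.hstack([cv2.resize(f(a,0),(400,308)),cv2.resize(f(b,0),(400,308))]))
E
```

```text
[0.49896424 0.11621955 0.09036043] [0.18623158 0.10845123 5.46948654] [ 0.06462222 -0.04076311  0.01022952] 0.017864471792858282 [ 0.    0.61 -0.41  1.95  0.39  0.65  1.29]
grip 0.75 [0.498 0.115 0.113]
cartridge 0.78 [0.502 0.116 0.014]
grip 0.71 [0.499 0.119 0.111]
cartridge 0.7 [0.503 0.114 0.014]
```

View pics/g.png

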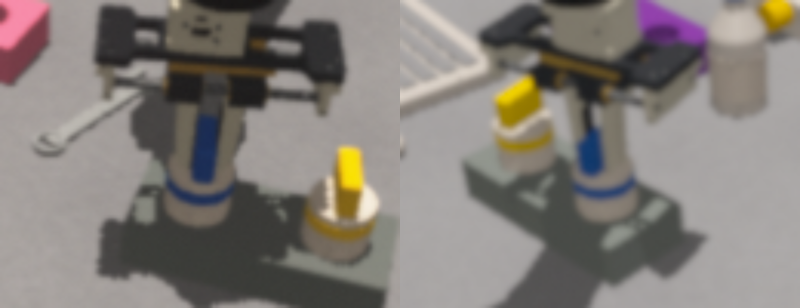

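The grip holds at 17.9 mm and the fingertips rest on the white body's top. So the TCP is about 78 mm above the nose tip. I'll lift and stop short of the socket for a close look.

Request:
drive_tool --steps '[{"x": 0,"y": 0,"z": 0.02,"rx": 0,"ry": 0,"rz": 0},{"x": 0,"y": 0,"z": 0.06,"rx": 0,"ry": 0,"rz": 0},{"x": 0,"y": 0,"z": 0.1,"rx": 0,"ry": 0,"rz": 0},{"x": 0.01,"y": -0.03,"z": 0.1,"rx": 0,"ry": 0,"rz": 0},{"x": 0.022,"y": -0.07,"z": 0.1,"rx": 0,"ry": 0,"rz": 0},{"x": 0.035,"y": -0.11,"z": 0.1,"rx": 0,"ry": 0,"rz": 0},{"x": 0.047,"y": -0.15,"z": 0.1,"rx": 0,"ry": 0,"rz": 0},{"x": 0.056,"y": -0.176,"z": 0.1,"rx": 0,"ry": 0,"rz": 0},{"x": 0.056,"y": -0.176,"z": 0.1,"rx": 0,"ry": 0,"rz": 0},{"x": 0.056,"y": -0.176,"z": 0.1,"rx": 0,"ry": 0,"rz": 0}]'

```text
time: 5.8
eef_pos: [0.5531, -0.0604, 0.1885]
eef_rot: [0.582, -3.085, -0.002]
force: [-0.1, 1.0, -1.5]
grip_width: 0.0177
```

```bash
python3 - <<'E'
from h import *
c=shot('wrist','w3.png')
s=robot.state();print(s['eef_pos'],s['eef_rot'],s['force'],s['moment'],s['grip_width'])
S=None
for l in ['socket_mouth','manifold','cartridge','socket_foot']:
    for r in robot.spot_point(c,l)[:1]:
        X=w(c,r['at']); print(l,round(r['confidence'],2),X.round(4),px(c,X).round()[0])
p=px(c,[.553,-.162,.053])[0].astype(int);print(p, -np.array(c['R']).T@c['t'])
x0=max(p[0]-75,0);y0=max(p[1]-56,0);print(x0,y0)
cv2.imwrite('pics/w3c.png',cv2.resize(c['image'][y0:y0+112,x0:x0+150,::-1],None,fx=5,fy=5,interpolation=cv2.INTER_CUBIC))
np.savez('w3.npz',**{k:c[k] for k in ['image','K','R','t','distortion']})
E
```

```text
[ 0.55309489 -0.05895161  0.18884552] [ 5.85493132e-01 -3.08469790e+00 -2.58827472e-03] [-0.50907117  0.5700516  -1.68416387] [ 0.16131578 -0.01573099 -0.06376099] 0.017647683646588665
socket_mouth 0.86 [ 0.5475 -0.1609  0.0562] [184. 162.]
manifold 0.7 [ 0.5476 -0.1631  0.0024] [196. 156.]
cartridge 0.78 [ 0.5542 -0.0591  0.1098] [277. 220.]
socket_foot 0.59 [ 0.5483 -0.165   0.0129] [191. 157.]
[182 166] [ 0.47955486 -0.0882458   0.35467341]
107 110
```

View pics/w3c.png

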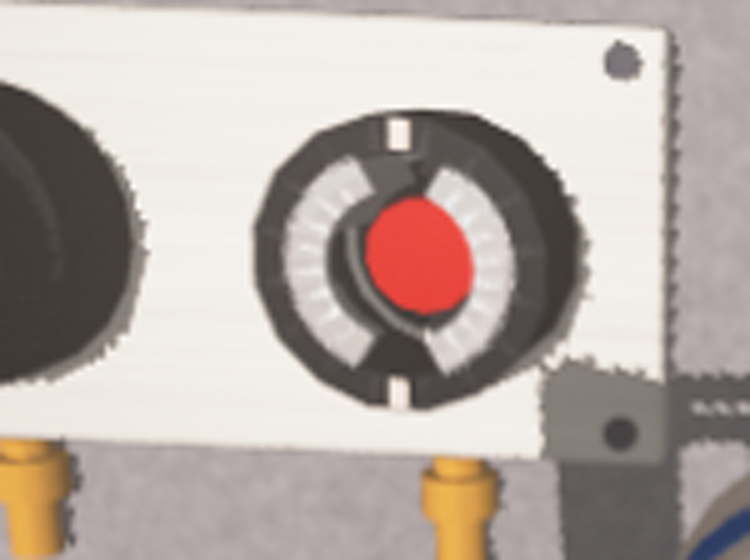

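The crop shows white marks at crop px (398,133) and (398,393), and the collar top ellipse spans 255–545 by 110–408. The slots line up with the marks.

```bash
python3 - <<'E'
from h import *
c=dict(np.load('w3.npz'))
P=np.array([[398,133],[398,393],[255,262],[545,262],[400,108],[400,409],[398,263]])/5+[107,110]
for z in(.045,.049,.053,.057,.061):
    X=ray(c,P,z);d=X[1]-X[0]
    print(z,'ang',np.degrees(np.arctan2(d[1],d[0])).round(1),'ctr',X[:2].mean(0).round(4),X[6].round(4),'dia',np.linalg.norm(X[3]-X[2]).round(4),np.linalg.norm(X[5]-X[4]).round(4))
# plate edges: bottom-right corner bolts px
B=np.array([[622,62],[621,433]])/5+[107,110]
X=ray(c,B,.012);d=X[1]-X[0];print('plate x ang',np.degrees(np.arctan2(d[1],d[0])),X,X.mean(0))
s=robot.state();R=cv2.Rodrigues(s['eef_rot'])[0];print(s['eef_pos'],np.degrees(np.arctan2(R[1,1],R[0,1])),R[:,2])
n='cartridge'
for cam in['scene','side']:
    k=shot(cam)
    for l in['socket_mouth','socket_foot']:
        for r in robot.spot_point(k,l)[:1]: print(cam,l,w(k,r['at']).round(4))
E
```

```text
0.045 ang 16.7 ctr [ 0.55   -0.1605  0.045 ] [ 0.5494 -0.1607  0.045 ] dia 0.0602 0.0621
0.049 ang 16.7 ctr [ 0.5491 -0.1596  0.049 ] [ 0.5485 -0.1597  0.049 ] dia 0.0594 0.0613
0.053 ang 16.7 ctr [ 0.5482 -0.1587  0.053 ] [ 0.5476 -0.1588  0.053 ] dia 0.0586 0.0605
0.057 ang 16.7 ctr [ 0.5473 -0.1577  0.057 ] [ 0.5467 -0.1579  0.057 ] dia 0.0578 0.0597
0.061 ang 16.7 ctr [ 0.5464 -0.1568  0.061 ] [ 0.5458 -0.1569  0.061 ] dia 0.0571 0.0589
plate x ang 18.855875049970905 [[ 0.49656744 -0.1350359   0.012     ]
 [ 0.57607935 -0.10788128  0.012     ]] [ 0.53632339 -0.12145859  0.012     ]
[ 0.55363752 -0.05835262  0.1896406 ] 111.60211053414706 [-3.48122259e-04  4.80072511e-04 -9.99999824e-01]
scene socket_mouth [ 0.5517 -0.1621  0.0579]
scene socket_foot [ 0.5551 -0.1616  0.0155]
side socket_mouth [ 0.5524 -0.1581  0.0561]
side socket_foot [ 0.5519 -0.1591  0.0096]
```

Request:
drive_tool --steps '[{"x": -0.001,"y": -0.03,"z": 0,"rx": 0,"ry": 0,"rz": -2},{"x": -0.003,"y": -0.065,"z": 0,"rx": 0,"ry": 0,"rz": -5},{"x": -0.004,"y": -0.09,"z": 0,"rx": 0,"ry": 0,"rz": -5},{"x": -0.004,"y": -0.1,"z": 0,"rx": 0,"ry": 0,"rz": -5},{"x": -0.004,"y": -0.1,"z": -0.02,"rx": 0,"ry": 0,"rz": -5},{"x": -0.004,"y": -0.1,"z": -0.035,"rx": 0,"ry": 0,"rz": -5},{"x": -0.004,"y": -0.1,"z": -0.035,"rx": 0,"ry": 0,"rz": -5},{"x": -0.004,"y": -0.1,"z": -0.035,"rx": 0,"ry": 0,"rz": -5}]'

```text
time: 7.15
eef_pos: [0.5503, -0.1588, 0.1549]
eef_rot: [-0.452, 3.109, 0.001]
force: [-0.5, -0.6, -1.3]
grip_width: 0.0177
```

```bash
python3 - <<'E'
from h import *
c=shot('wrist');a=shot('scene');b=shot('side')
s=robot.state();R=cv2.Rodrigues(s['eef_rot'])[0];print(s['eef_pos'],np.degrees(np.arctan2(R[1,1],R[0,1])),R[:,2],s['force'],s['moment'],s['joints'].round(2))
for k in(a,b):
    for l in['cartridge','grip','socket_mouth']:
        for r in robot.spot_point(k,l)[:1]: print(l,r['confidence'],w(k,r['at']).round(4))
def crop(k,X,h):
    p=px(k,X)[0].astype(int);y0=max(p[1]-h,0);x0=max(p[0]-h,0);print(x0,y0)
    return cv2.resize(k['image'][y0:y0+2*h,x0:x0+2*h,::-1],(400,400),interpolation=cv2.INTER_CUBIC)
cv2.imwrite('pics/s1.png',np.hstack([crop(a,[.55,-.16,.07],35),crop(b,[.55,-.16,.07],35)]))
E
```

```text
[ 0.55082063 -0.159515    0.15567209] 106.48503051153763 [ 2.06677948e-03 -2.05662959e-04 -9.99997843e-01] [ 0.15198221 -0.37526101 -2.5398738 ] [ 0.099336   -0.06958109 -0.01035614] [ 0.52  0.6  -0.43  1.72  0.31  0.89  1.81]
cartridge 0.8 [ 0.553  -0.1601  0.0761]
grip 0.95 [ 0.5509 -0.1596  0.1757]
socket_mouth 0.67 [ 0.5508 -0.1639  0.0577]
cartridge 0.72 [ 0.3795 -0.0288 -0.004 ]
grip 0.72 [ 0.55   -0.1564  0.1789]
socket_mouth 0.96 [ 0.5512 -0.1578  0.0574]
210 171
281 209
```

View pics/s1.png

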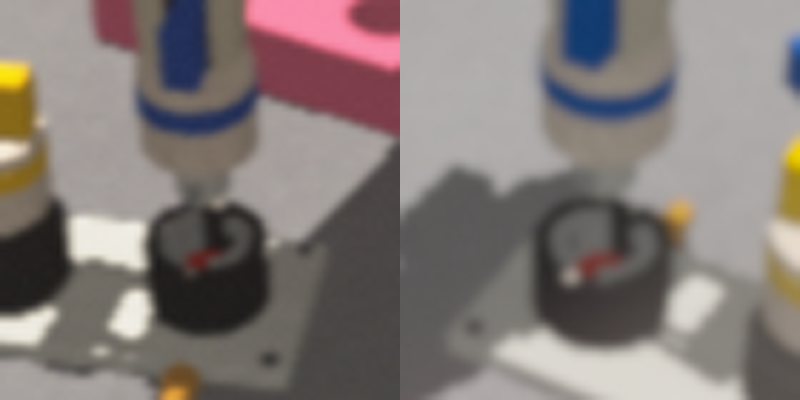

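```bash
python3 - <<'E'
from h import *
x,y=.5506,-.1595
for cam,o in(('scene',(210,171)),('side',(281,209))):
    k=shot(cam)
    print(cam)
    for z in(.172,.134,.057,.03):
        P=px(k,[[x,y,z],[x+.01,y,z],[x,y+.01,z]]);print(z,((P-o)*400/70).round(0).tolist())
    m=robot.outline_of(k,'manifold')
    for z0 in(.053,):
        for r in robot.spot_point(k,'socket_mouth')[:1]: print((px(k,w(k,r['at']))-o)*400/70)
E
```

```text
scene
0.172 [[191.0, 29.0], [179.0, 41.0], [210.0, 35.0]]
0.134 [[196.0, 97.0], [184.0, 109.0], [214.0, 103.0]]
0.057 [[205.0, 226.0], [194.0, 238.0], [222.0, 232.0]]
0.03 [[208.0, 269.0], [197.0, 280.0], [225.0, 275.0]]
[[197.479676   227.78773326]]
side
0.172 [[207.0, 5.0], [226.0, -4.0], [190.0, -6.0]]
0.134 [[205.0, 81.0], [223.0, 71.0], [189.0, 69.0]]
0.057 [[201.0, 222.0], [218.0, 212.0], [185.0, 211.0]]
0.03 [[200.0, 269.0], [217.0, 259.0], [184.0, 257.0]]
[[197.87211968 222.36497348]]
```

The projected cartridge axis and the collar centre agree to about 1 mm in both cameras. Descending by feel.

Request:
drive_tool --steps '[{"x": 0,"y": 0,"z": -0.008,"rx": 0,"ry": 0,"rz": 0},{"x": 0,"y": 0,"z": -0.013,"rx": 0,"ry": 0,"rz": 0},{"x": 0,"y": 0,"z": -0.018,"rx": 0,"ry": 0,"rz": 0},{"x": 0,"y": 0,"z": -0.021,"rx": 0,"ry": 0,"rz": 0},{"x": 0,"y": 0,"z": -0.024,"rx": 0,"ry": 0,"rz": 0},{"x": 0,"y": 0,"z": -0.027,"rx": 0,"ry": 0,"rz": 0},{"x": 0,"y": 0,"z": -0.027,"rx": 0,"ry": 0,"rz": 0},{"x": 0,"y": 0,"z": -0.027,"rx": 0,"ry": 0,"rz": 0}]'

```text
time: 8.7
eef_pos: [0.55, -0.16, 0.1277]
eef_rot: [-0.449, 3.109, -0.0]
force: [-0.4, -0.8, -1.2]
grip_width: 0.0179
```

Request:
drive_tool --steps '[{"x": 0,"y": 0,"z": -0.001,"rx": 0,"ry": 0,"rz": 0},{"x": 0,"y": 0,"z": -0.002,"rx": 0,"ry": 0,"rz": 0},{"x": 0,"y": 0,"z": -0.003,"rx": 0,"ry": 0,"rz": 0},{"x": 0,"y": 0,"z": -0.003,"rx": 0,"ry": 0,"rz": 0}]'

```text
time: 9.1
eef_pos: [0.5499, -0.16, 0.1245]
eef_rot: [0.449, -3.109, -0.0]
force: [-0.0, -0.6, -1.9]
grip_width: 0.0174
```

Request:
drive_tool --steps '[{"x": 0,"y": 0,"z": -0.001,"rx": 0,"ry": 0,"rz": 0},{"x": 0,"y": 0,"z": -0.002,"rx": 0,"ry": 0,"rz": 0},{"x": 0,"y": 0,"z": -0.003,"rx": 0,"ry": 0,"rz": 0},{"x": 0,"y": 0,"z": -0.003,"rx": 0,"ry": 0,"rz": 0}]'

```text
time: 9.5
eef_pos: [0.5498, -0.16, 0.1214]
eef_rot: [0.449, -3.109, -0.0]
force: [-0.4, 0.4, -1.6]
grip_width: 0.0176
```

Request:
drive_tool --steps '[{"x": 0,"y": 0,"z": -0.001,"rx": 0,"ry": 0,"rz": 0},{"x": 0,"y": 0,"z": -0.002,"rx": 0,"ry": 0,"rz": 0},{"x": 0,"y": 0,"z": -0.002,"rx": 0,"ry": 0,"rz": 0}]'

```text
time: 9.8
eef_pos: [0.5498, -0.1602, 0.1195]
eef_rot: [0.449, -3.109, 0.0]
force: [-0.1, -0.6, -2.9]
grip_width: 0.0177
```

Request:
drive_tool --steps '[{"x": 0,"y": 0,"z": -0.001,"rx": 0,"ry": 0,"rz": 0},{"x": 0,"y": 0,"z": -0.002,"rx": 0,"ry": 0,"rz": 0},{"x": 0,"y": 0,"z": -0.002,"rx": 0,"ry": 0,"rz": 0}]'

```text
time: 10.1
eef_pos: [0.5498, -0.1602, 0.1175]
eef_rot: [0.449, -3.109, 0.0]
force: [-0.0, -0.5, -2.9]
grip_width: 0.0176
```

Request:
drive_tool --steps '[{"x": 0,"y": 0,"z": -0.001,"rx": 0,"ry": 0,"rz": 0},{"x": 0,"y": 0,"z": -0.002,"rx": 0,"ry": 0,"rz": 0},{"x": 0,"y": 0,"z": -0.002,"rx": 0,"ry": 0,"rz": 0}]'

```text
time: 10.4
eef_pos: [0.5498, -0.1602, 0.1155]
eef_rot: [0.449, -3.109, 0.0]
force: [-1.0, -0.6, -1.5]
grip_width: 0.0178
```

Request:
drive_tool --steps '[{"x": 0,"y": 0,"z": -0.001,"rx": 0,"ry": 0,"rz": 0},{"x": 0,"y": 0,"z": -0.002,"rx": 0,"ry": 0,"rz": 0},{"x": 0,"y": 0,"z": -0.002,"rx": 0,"ry": 0,"rz": 0}]'

```text
time: 10.7
eef_pos: [0.5499, -0.1602, 0.1135]
eef_rot: [0.449, -3.109, 0.0]
force: [-0.4, -0.9, -2.1]
grip_width: 0.0177
```

Request:
drive_tool --steps '[{"x": 0,"y": 0,"z": -0.001,"rx": 0,"ry": 0,"rz": 0},{"x": 0,"y": 0,"z": -0.002,"rx": 0,"ry": 0,"rz": 0},{"x": 0,"y": 0,"z": -0.002,"rx": 0,"ry": 0,"rz": 0}]'

```text
time: 11.0
eef_pos: [0.5499, -0.1601, 0.1115]
eef_rot: [0.449, -3.109, 0.0]
force: [-0.3, -1.2, -1.6]
grip_width: 0.0176
```

Request:
drive_tool --steps '[{"x": 0,"y": 0,"z": -0.001,"rx": 0,"ry": 0,"rz": 0},{"x": 0,"y": 0,"z": -0.002,"rx": 0,"ry": 0,"rz": 0},{"x": 0,"y": 0,"z": -0.002,"rx": 0,"ry": 0,"rz": 0}]'

```text
time: 11.3
eef_pos: [0.55, -0.1601, 0.11]
eef_rot: [0.449, -3.109, 0.001]
force: [-1.3, -0.7, 1.2]
grip_width: 0.0175
```

Request:
drive_tool --steps '[{"x": 0,"y": 0,"z": -0.001,"rx": 0,"ry": 0,"rz": 0},{"x": 0,"y": 0,"z": -0.002,"rx": 0,"ry": 0,"rz": 0},{"x": 0,"y": 0,"z": -0.002,"rx": 0,"ry": 0,"rz": 0}]'

```text
time: 11.6
eef_pos: [0.55, -0.1601, 0.1082]
eef_rot: [-0.449, 3.109, -0.001]
force: [-2.3, -2.2, 3.9]
grip_width: 0.0179
```

Plunger contact came at TCP z of about 0.1107, and the tool keeps moving down under a spring-like force. So the lugs are in the slots, and I'll push on towards 9–10 mm of depth.

Request:
drive_tool --steps '[{"x": 0,"y": 0,"z": -0.001,"rx": 0,"ry": 0,"rz": 0},{"x": 0,"y": 0,"z": -0.002,"rx": 0,"ry": 0,"rz": 0},{"x": 0,"y": 0,"z": -0.003,"rx": 0,"ry": 0,"rz": 0},{"x": 0,"y": 0,"z": -0.003,"rx": 0,"ry": 0,"rz": 0}]'

```text
time: 12.0
eef_pos: [0.5501, -0.1601, 0.1055]
eef_rot: [-0.449, 3.109, -0.001]
force: [-2.5, -0.8, 6.9]
grip_width: 0.0172
```

Request:
drive_tool --steps '[{"x": 0,"y": 0,"z": -0.001,"rx": 0,"ry": 0,"rz": 0},{"x": 0,"y": 0,"z": -0.002,"rx": 0,"ry": 0,"rz": 0},{"x": 0,"y": 0,"z": -0.002,"rx": 0,"ry": 0,"rz": 0}]'

```text
time: 12.3
eef_pos: [0.5501, -0.1601, 0.1037]
eef_rot: [-0.449, 3.109, -0.001]
force: [-2.6, -1.5, 8.1]
grip_width: 0.0179
```

Request:
drive_tool --steps '[{"x": 0,"y": 0,"z": -0.001,"rx": 0,"ry": 0,"rz": 0},{"x": 0,"y": 0,"z": -0.0015,"rx": 0,"ry": 0,"rz": 0},{"x": 0,"y": 0,"z": -0.0015,"rx": 0,"ry": 0,"rz": 0}]'

```text
time: 12.6
eef_pos: [0.5501, -0.1601, 0.1025]
eef_rot: [-0.449, 3.109, -0.002]
force: [-3.4, -2.0, 8.4]
grip_width: 0.0178
```

```bash
python3 - <<'E'
from h import *
for n in['scene','side']:
    k=shot(n,n+'_in.png')
    for l in['cartridge','grip']:
        for r in robot.spot_point(k,l)[:1]: print(n,l,round(r['confidence'],2),w(k,r['at']).round(4))
    d=robot.spot_point(k,'socket_mouth')[:1]
    if d: print(w(k,d[0]['at']))
s=robot.state();print(s['eef_pos'],s['force'],s['moment'],s['grip_width'],s['joints'].round(2))
E
```

```text
scene cartridge 0.78 [ 0.5526 -0.1612  0.027 ]
scene grip 0.98 [ 0.5509 -0.1618  0.1213]
[ 0.55275419 -0.1612239   0.0562543 ]
side cartridge 0.8 [ 0.5556 -0.1605  0.0239]
side grip 0.8 [ 0.5454 -0.1549  0.1251]
[ 0.54783454 -0.16092366  0.05175439]
[ 0.55008713 -0.16010358  0.10247695] [-3.32542615 -0.54565927  9.38056134] [-0.26079374  1.00172607 -0.01736775] 0.017616838163711686 [ 0.5   0.66 -0.4   1.77  0.35  0.77  1.78]
```

Request:
drive_tool --steps '[{"x": 0,"y": 0,"z": -0.001,"rx": 0,"ry": 0,"rz": 0},{"x": 0,"y": 0,"z": -0.0018,"rx": 0,"ry": 0,"rz": 0},{"x": 0,"y": 0,"z": -0.0018,"rx": 0,"ry": 0,"rz": 0}]'

```text
time: 13.3
eef_pos: [0.5501, -0.1601, 0.1009]
eef_rot: [-0.449, 3.109, -0.002]
force: [-3.1, -1.7, 9.8]
grip_width: 0.018
```

Request:
drive_tool --steps '[{"x": 0,"y": 0,"z": 0,"rx": 0,"ry": 0,"rz": -4},{"x": 0,"y": 0,"z": 0,"rx": 0,"ry": 0,"rz": -8},{"x": 0,"y": 0,"z": 0,"rx": 0,"ry": 0,"rz": -12},{"x": 0,"y": 0,"z": 0,"rx": 0,"ry": 0,"rz": -12}]'

```text
time: 13.7
eef_pos: [0.5503, -0.1601, 0.1008]
eef_rot: [-0.12, 3.138, -0.002]
force: [-3.3, -0.9, 10.3]
grip_width: 0.0179
```

```bash
cat > st.py <<'E'
from h import *
s=robot.state();R=cv2.Rodrigues(s['eef_rot'])[0];print(s['time'],s['eef_pos'].round(4),'yaw',np.degrees(np.arctan2(R[1,1],R[0,1])).round(1),s['force'].round(1),s['moment'].round(2),s['grip_width'].round(4),s['joints'].round(2))
E
python3 st.py
```

```text
Traceback (most recent call last):
  File "st.py", line 2, in <module>
    s=robot.state();R=cv2.Rodrigues(s['eef_rot'])[0];print(s['time'],s['eef_pos'].round(4),'yaw',np.degrees(np.arctan2(R[1,1],R[0,1])).round(1),s['force'].round(1),s['moment'].round(2),s['grip_width'].round(4),s['joints'].round(2))
                                                                                                                                                                                         ^^^^^^^^^^^^^^^^^^^^^
AttributeError: 'float' object has no attribute 'round'
```

```bash
sed -i "s/s\['grip_width'\].round(4)/round(s['grip_width'],4)/" st.py; python3 st.py
```

```text
13.7 [ 0.5503 -0.1601  0.1008] yaw 94.4 [-3.3 -0.9 10.3] [-0.35  0.92 -0.01] 0.0179 [ 0.46  0.66 -0.34  1.78  0.3   0.76  1.61]
```

Request:
drive_tool --steps '[{"x": 0,"y": 0,"z": 0,"rx": 0,"ry": 0,"rz": -6},{"x": 0,"y": 0,"z": 0,"rx": 0,"ry": 0,"rz": -12},{"x": 0,"y": 0,"z": 0,"rx": 0,"ry": 0,"rz": -18},{"x": 0,"y": 0,"z": 0,"rx": 0,"ry": 0,"rz": -24},{"x": 0,"y": 0,"z": 0,"rx": 0,"ry": 0,"rz": -30},{"x": 0,"y": 0,"z": 0,"rx": 0,"ry": 0,"rz": -36},{"x": 0,"y": 0,"z": 0,"rx": 0,"ry": 0,"rz": -40},{"x": 0,"y": 0,"z": 0,"rx": 0,"ry": 0,"rz": -40}]'

```text
time: 14.5
eef_pos: [0.5508, -0.1601, 0.1009]
eef_rot: [0.959, 2.989, -0.001]
force: [-3.4, -1.9, 10.3]
grip_width: 0.0178
```

```bash
python3 st.py
```

```text
14.5 [ 0.5508 -0.1601  0.1009] yaw 54.4 [-3.4 -1.9 10.3] [-0.31  0.89  0.01] 0.0178 [ 0.33  0.64 -0.14  1.78  0.13  0.73  1.08]
```

Request:
drive_tool --steps '[{"x": 0,"y": 0,"z": 0,"rx": 0,"ry": 0,"rz": -6},{"x": 0,"y": 0,"z": 0,"rx": 0,"ry": 0,"rz": -12},{"x": 0,"y": 0,"z": 0,"rx": 0,"ry": 0,"rz": -18},{"x": 0,"y": 0,"z": 0,"rx": 0,"ry": 0,"rz": -24},{"x": 0,"y": 0,"z": 0,"rx": 0,"ry": 0,"rz": -28},{"x": 0,"y": 0,"z": 0,"rx": 0,"ry": 0,"rz": -28}]'

```text
time: 15.1
eef_pos: [0.5511, -0.1601, 0.101]
eef_rot: [1.653, 2.668, 0.001]
force: [-2.2, -0.7, 9.5]
grip_width: 0.0176
```

```bash
python3 st.py
```

```text
15.1 [ 0.5511 -0.1601  0.101 ] yaw 26.4 [-2.2 -0.7  9.5] [-0.34  0.85 -0.  ] 0.0176 [ 0.24  0.63  0.    1.78 -0.    0.72  0.71]
```

Request:
drive_tool --steps '[{"x": 0,"y": 0,"z": 0,"rx": 0,"ry": 0,"rz": -2},{"x": 0,"y": 0,"z": 0,"rx": 0,"ry": 0,"rz": -4},{"x": 0,"y": 0,"z": 0,"rx": 0,"ry": 0,"rz": -4}]'

```text
time: 15.4
eef_pos: [0.5511, -0.1602, 0.101]
eef_rot: [1.745, 2.609, 0.001]
force: [-1.8, -1.4, 9.0]
grip_width: 0.0175
```

```bash
python3 st.py
```

```text
15.4 [ 0.5511 -0.1602  0.101 ] yaw 22.4 [-1.8 -1.4  9. ] [-0.33  0.78  0.04] 0.0175 [ 0.23  0.63  0.02  1.78 -0.02  0.72  0.65]
```

Request:
drive_tool --steps '[{"x": 0,"y": 0,"z": 0,"rx": 0,"ry": 0,"rz": -1},{"x": 0,"y": 0,"z": 0,"rx": 0,"ry": 0,"rz": -3},{"x": 0,"y": 0,"z": 0,"rx": 0,"ry": 0,"rz": -3}]'

```text
time: 15.7
eef_pos: [0.5512, -0.1602, 0.101]
eef_rot: [1.813, 2.562, 0.002]
force: [-2.4, -1.0, 9.8]
grip_width: 0.0176
```

```bash
python3 st.py
```

```text
15.7 [ 0.5512 -0.1602  0.101 ] yaw 19.4 [-2.4 -1.   9.8] [-0.31  0.78  0.02] 0.0176 [ 0.22  0.63  0.04  1.78 -0.03  0.72  0.61]
```

Request:
drive_tool --steps '[{"x": 0,"y": 0,"z": 0,"rx": 0,"ry": 0,"rz": -1},{"x": 0,"y": 0,"z": 0,"rx": 0,"ry": 0,"rz": -2.5},{"x": 0,"y": 0,"z": 0,"rx": 0,"ry": 0,"rz": -2.5}]'

```text
time: 16.0
eef_pos: [0.5512, -0.1602, 0.101]
eef_rot: [1.868, 2.522, 0.002]
force: [-2.4, -0.7, 8.6]
grip_width: 0.0176
```

```bash
python3 st.py
```

```text
16.0 [ 0.5512 -0.1602  0.101 ] yaw 17.0 [-2.4 -0.7  8.6] [-0.29  0.7   0.  ] 0.0176 [ 0.21  0.64  0.05  1.78 -0.04  0.72  0.58]
```

Request:
drive_tool --steps '[{"x": 0,"y": 0,"z": 0,"rx": 0,"ry": 0,"rz": -1},{"x": 0,"y": 0,"z": 0,"rx": 0,"ry": 0,"rz": -2},{"x": 0,"y": 0,"z": 0,"rx": 0,"ry": 0,"rz": -2}]'

```text
time: 16.3
eef_pos: [0.5512, -0.1602, 0.101]
eef_rot: [1.911, 2.49, 0.002]
force: [-2.7, -1.4, 10.3]
grip_width: 0.018
```

```bash
python3 st.py
```

```text
16.3 [ 0.5512 -0.1602  0.101 ] yaw 15.0 [-2.7 -1.4 10.3] [-0.29  0.78  0.09] 0.018 [ 0.21  0.64  0.06  1.79 -0.05  0.72  0.56]
```

Request:
drive_tool --steps '[{"x": 0,"y": 0,"z": 0,"rx": 0,"ry": 0,"rz": -1},{"x": 0,"y": 0,"z": 0,"rx": 0,"ry": 0,"rz": -2},{"x": 0,"y": 0,"z": 0,"rx": 0,"ry": 0,"rz": -2}]'

```text
time: 16.6
eef_pos: [0.5509, -0.1601, 0.101]
eef_rot: [1.954, 2.457, 0.001]
force: [-2.6, -0.8, 9.1]
grip_width: 0.0178
```

```bash
python3 st.py
```

```text
16.6 [ 0.5509 -0.1601  0.101 ] yaw 13.0 [-2.6 -0.8  9.1] [-0.28  0.88  0.09] 0.0178 [ 0.2   0.64  0.07  1.79 -0.06  0.72  0.53]
```

Request:
drive_tool --steps '[{"x": 0,"y": 0,"z": 0,"rx": 0,"ry": 0,"rz": -1},{"x": 0,"y": 0,"z": 0,"rx": 0,"ry": 0,"rz": -2},{"x": 0,"y": 0,"z": 0,"rx": 0,"ry": 0,"rz": -2}]'

```text
time: 16.9
eef_pos: [0.5506, -0.1601, 0.1009]
eef_rot: [1.997, 2.423, 0.001]
force: [-4.6, -0.5, 10.1]
grip_width: 0.0178
```

```bash
python3 st.py
```

```text
16.9 [ 0.5506 -0.1601  0.1009] yaw 11.0 [-4.6 -0.5 10.1] [-0.25  0.97  0.11] 0.0178 [ 0.19  0.64  0.08  1.79 -0.07  0.72  0.5 ]
```

A stop is starting to be felt at about 95° turned (Mz 0.11, lateral shift). I'll back off 3° and let the spring lift it into the pockets.

Request:
drive_tool --steps '[{"x": 0,"y": 0,"z": 0,"rx": 0,"ry": 0,"rz": 1.5},{"x": 0,"y": 0,"z": 0,"rx": 0,"ry": 0,"rz": 3},{"x": 0,"y": 0,"z": 0.001,"rx": 0,"ry": 0,"rz": 3},{"x": 0,"y": 0,"z": 0.002,"rx": 0,"ry": 0,"rz": 3},{"x": 0,"y": 0,"z": 0.003,"rx": 0,"ry": 0,"rz": 3},{"x": 0,"y": 0,"z": 0.004,"rx": 0,"ry": 0,"rz": 3},{"x": 0,"y": 0,"z": 0.004,"rx": 0,"ry": 0,"rz": 3}]'

```text
time: 17.6
eef_pos: [0.5506, -0.1601, 0.1044]
eef_rot: [1.934, 2.474, 0.001]
force: [-1.8, -0.9, 7.3]
grip_width: 0.0175
```

```bash
python3 st.py
```

```text
17.6 [ 0.5506 -0.1601  0.1044] yaw 14.0 [-1.8 -0.9  7.3] [-0.31  0.71  0.03] 0.0175 [ 0.2   0.63  0.06  1.78 -0.06  0.73  0.54]
```

Request:
drive_tool --steps '[{"x": 0,"y": 0,"z": 0.001,"rx": 0,"ry": 0,"rz": 0},{"x": 0,"y": 0,"z": 0.0015,"rx": 0,"ry": 0,"rz": 0},{"x": 0,"y": 0,"z": 0.0015,"rx": 0,"ry": 0,"rz": 0}]'

```text
time: 17.9
eef_pos: [0.5506, -0.1601, 0.1057]
eef_rot: [1.934, 2.474, 0.001]
force: [-2.1, -0.8, 5.9]
grip_width: 0.0176
```

```bash
python3 st.py
```

```text
17.9 [ 0.5506 -0.1601  0.1057] yaw 14.0 [-2.1 -0.8  5.9] [-0.33  0.66  0.03] 0.0176 [ 0.2   0.63  0.06  1.78 -0.06  0.73  0.54]
```

Request:
drive_tool --steps '[{"x": 0,"y": 0,"z": 0.001,"rx": 0,"ry": 0,"rz": 0},{"x": 0,"y": 0,"z": 0.0015,"rx": 0,"ry": 0,"rz": 0},{"x": 0,"y": 0,"z": 0.0015,"rx": 0,"ry": 0,"rz": 0}]'

```text
time: 18.2
eef_pos: [0.5505, -0.16, 0.1065]
eef_rot: [1.934, 2.474, 0.001]
force: [-1.0, -0.5, 2.8]
grip_width: 0.0177
```

```bash
python3 st.py
```

```text
18.2 [ 0.5505 -0.16    0.1065] yaw 14.0 [-1.  -0.5  2.8] [-0.38  0.38 -0.  ] 0.0177 [ 0.2   0.63  0.06  1.78 -0.06  0.73  0.54]
```

Request:
drive_tool --steps '[{"x": 0,"y": 0,"z": 0.0005,"rx": 0,"ry": 0,"rz": 0},{"x": 0,"y": 0,"z": 0.001,"rx": 0,"ry": 0,"rz": 0},{"x": 0,"y": 0,"z": 0.001,"rx": 0,"ry": 0,"rz": 0}]'

```text
time: 18.5
eef_pos: [0.5504, -0.16, 0.1067]
eef_rot: [1.935, 2.474, 0.0]
force: [1.5, -1.7, -4.4]
grip_width: 0.0177
```

```bash
python3 st.py
```

```text
18.5 [ 0.5504 -0.16    0.1067] yaw 14.0 [ 1.5 -1.7 -4.4] [-0.53 -0.35 -0.03] 0.0177 [ 0.2   0.63  0.06  1.78 -0.06  0.73  0.54]
```

The rise caught hard at z of about 0.1067 and the force reversed, which fits lugs seated in the pockets. I'll do a small twist check and then release.

Request:
drive_tool --steps '[{"x": 0,"y": 0,"z": 0,"rx": 0,"ry": 0,"rz": 2},{"x": 0,"y": 0,"z": 0,"rx": 0,"ry": 0,"rz": 4},{"x": 0,"y": 0,"z": 0,"rx": 0,"ry": 0,"rz": 4}]'

```text
time: 18.8
eef_pos: [0.55, -0.1597, 0.1067]
eef_rot: [-1.846, -2.542, -0.001]
force: [2.1, -2.3, -7.8]
grip_width: 0.0177
```

```bash
python3 st.py
```

```text
18.8 [ 0.55   -0.1597  0.1067] yaw 18.0 [ 2.1 -2.3 -7.8] [-0.51 -0.6  -0.02] 0.0177 [ 0.22  0.63  0.04  1.78 -0.04  0.74  0.6 ]
```

Request:
drive_tool --steps '[{"x": 0,"y": 0,"z": -0.001,"rx": 0,"ry": 0,"rz": 0},{"x": 0,"y": 0,"z": -0.001,"rx": 0,"ry": 0,"rz": -1.5},{"x": 0,"y": 0,"z": -0.001,"rx": 0,"ry": 0,"rz": -1.5}]'

```text
time: 19.1
eef_pos: [0.5501, -0.1597, 0.1066]
eef_rot: [1.881, 2.516, 0.0]
force: [-0.0, -1.5, -3.1]
grip_width: 0.0175
```

```bash
python3 st.py
```

```text
19.1 [ 0.5501 -0.1597  0.1066] yaw 16.4 [-0.  -1.5 -3.1] [-0.31 -0.27  0.03] 0.0175 [ 0.21  0.63  0.05  1.78 -0.05  0.73  0.57]
```

Request:
drive_tool --steps '[{"x": 0,"y": 0,"z": 0,"rx": 0,"ry": 0,"rz": 0},{"x": 0,"y": 0,"z": 0,"rx": 0,"ry": 0,"rz": 0},{"x": 0,"y": 0,"z": 0,"rx": 0,"ry": 0,"rz": 0},{"x": 0,"y": 0,"z": 0,"rx": 0,"ry": 0,"rz": 0},{"x": 0,"y": 0,"z": 0,"rx": 0,"ry": 0,"rz": 0},{"x": 0,"y": 0,"z": 0,"rx": 0,"ry": 0,"rz": 0}]' --jaw 60

```text
time: 19.7
eef_pos: [0.5501, -0.16, 0.1065]
eef_rot: [1.881, 2.516, 0.0]
force: [0.6, -0.5, 0.9]
grip_width: 0.0549
```

```bash
python3 st.py
```

```text
19.7 [ 0.5501 -0.16    0.1065] yaw 16.4 [ 0.6 -0.5  0.9] [0.04 0.03 0.03] 0.0549 [ 0.21  0.63  0.05  1.78 -0.05  0.73  0.58]
```

Request:
drive_tool --steps '[{"x": 0,"y": 0,"z": 0.005,"rx": 0,"ry": 0,"rz": 0},{"x": 0,"y": 0,"z": 0.02,"rx": 0,"ry": 0,"rz": 0},{"x": 0,"y": 0,"z": 0.05,"rx": 0,"ry": 0,"rz": 0},{"x": 0,"y": 0,"z": 0.09,"rx": 0,"ry": 0,"rz": 0},{"x": 0,"y": 0,"z": 0.12,"rx": 0,"ry": 0,"rz": 0},{"x": 0,"y": 0,"z": 0.13,"rx": 0,"ry": 0,"rz": 0},{"x": 0,"y": 0,"z": 0.13,"rx": 0,"ry": 0,"rz": 0},{"x": 0,"y": 0,"z": 0.13,"rx": 0,"ry": 0,"rz": 0}]'

```text
time: 20.5
eef_pos: [0.549, -0.1596, 0.2349]
eef_rot: [-1.879, -2.514, 0.002]
force: [-1.1, 0.6, -0.2]
grip_width: 0.0557
```

```bash
python3 - <<'E'
from h import *
c=shot('wrist');a=shot('scene');b=shot('side')
for k in(c,a,b):
    for l in['cartridge','grip']:
        for r in robot.spot_point(k,l)[:1]: print(l,round(r['confidence'],2),w(k,r['at']).round(4))
hsv=cv2.cvtColor(c['image'],cv2.COLOR_RGB2HSV)
m=cv2.inRange(hsv,(105,120,60),(130,255,255));n,lab,st,ce=cv2.connectedComponentsWithStats(m)
for i in range(1,n):
    if st[i,4]>300:
        ys,xs=np.nonzero(lab==i); B=ray(c,cv2.boxPoints(cv2.minAreaRect(np.c_[xs,ys].astype(np.float32))),.14)
        print(st[i],B.round(3).tolist())
def crop(k,X,h):
    p=px(k,X)[0].astype(int);y0=max(p[1]-h,0);x0=max(p[0]-h,0)
    return cv2.resize(k['image'][y0:y0+2*h,x0:x0+2*h,::-1],(400,400),interpolation=cv2.INTER_CUBIC)
cv2.imwrite('pics/end.png',np.hstack([crop(c,[.55,-.16,.1],90),crop(b,[.55,-.16,.09],45)]))
E
python3 st.py
```

```text
cartridge 0.9 [ 0.5466 -0.1616  0.0289]
grip 0.73 [ 0.5517 -0.1619  0.128 ]
cartridge 0.9 [ 0.5514 -0.1608  0.0311]
grip 0.95 [ 0.5508 -0.1603  0.1296]
cartridge 0.71 [ 0.5507 -0.1591  0.028 ]
grip 0.61 [ 0.5471 -0.1557  0.1288]
[ 370  179  116  102 4084] [[0.644, -0.183, 0.14], [0.664, -0.085, 0.14], [0.733, -0.103, 0.14], [0.718, -0.207, 0.14]]
[485 270  30  24 421] [[0.77, -0.176, 0.14], [0.766, -0.152, 0.14], [0.795, -0.153, 0.14], [0.8, -0.177, 0.14]]
20.95 [ 0.5499 -0.16    0.2359] yaw 16.4 [-0.2 -0.6  0. ] [ 0.04 -0.01 -0.05] 0.0561 [ 0.2   0.48  0.07  1.63 -0.04  1.04  0.57]
```

View pics/end.png

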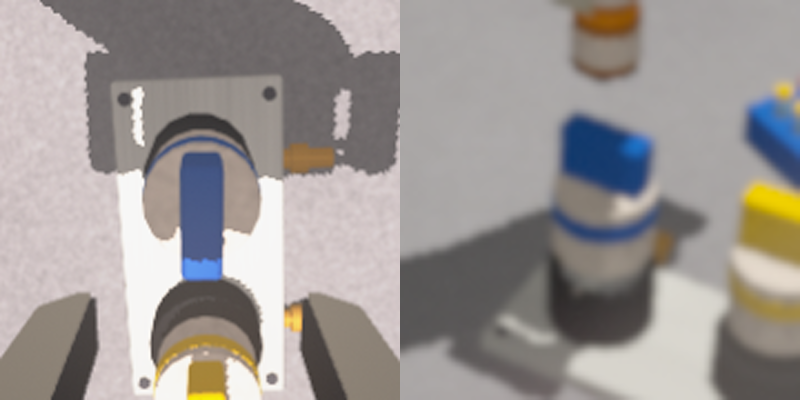

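The blue cartridge stands upright in the socket. Its wing is along the plate's y (crop px 200,215) in line with the yellow one, and the jaws are clear of it. Handing in.

```bash
python3 -c "
from cell import robot
print(robot.close_job())"
```

```text
the job is handed in; nothing more can be done
None
```

I took the blue-topped cartridge out of the grey rack, fitted it in the empty manifold socket and let go of it. As far as I could tell by feel and by camera, it is locked. The job was handed in at about 21 s of the 72 s allowed.

- **Insertion:** The lugs went into the slots at the angle read from the white marks (about 17°), without resting on the ring. I pushed the plunger in about 10 mm, and the socket pushed back with no more than about 12 N.
- **Turn and lock:** I turned it clockwise about 95°, until I felt the stop lightly at about 0.1 N m, then backed off 3° and let the spring lift it. The lift caught hard at about 4 mm of plunger depth, against 3.5 mm expected when locked, and the force reversed.
- **Last look:** The cartridge stands upright with its wing along the manifold's y. The networks put the nose tip at 28–31 mm above the bench, where I expected about 28 mm. The gripper is about 0.13 m above its release height and touching nothing.

- **Inconclusive check:** A 4° anticlockwise twist met no clear resistance. I took that as play in the pockets, so the lock rests on the upward catch and the height.
- **Not checked:** I did not re-measure the other objects at the end. Apart from the rack and the socket I felt no contact.

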